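Load the paint-tin shaker through its pin-released hood

ROBOT

A 7-joint arm with a two-finger parallel gripper is mounted at the origin on the work surface. World frame = base frame: x ahead of the robot, y to its left, z up, the work surface at z = 0. Lengths are in m, angles in rad, forces in N, time in s.
With the tool pointing down it reaches from about 0.425 to 0.875 m from the base axis. Payload 4.7 kg.
Tool frame: the origin (TCP) lies between the finger pads; the fingertips stand 19 mm ahead of it and the grasp point (between the pads) is the TCP; z points along the fingers, y is the direction in which the jaws open and shut (so a half turn about z gives the same grasp; the last joint's range is limited). The gripper opens to 85 mm and grips with 20 to 120 N. Pads are 22 mm wide; open, the fingers measure 114 mm over their backs; the gripper's body (76 mm by 85 mm) begins 54 mm behind the grasp point. The pads swing forward as they close: fully open they stand 13 mm farther back than shut.
Start: joints at [1.329, 0.321, -0.07, 1.45, 0.023, 1.371, -0.057], TCP at [0.164, -0.629, 0.25] pointing down, gripper open.
Joint ranges: [-2.86, 2.86], [-0.3, 2.09], [-1.38, 1.24], [0.06, 2.45], [-1.56, 4.7], [0.09, 2.05], [-2.69, 2.69]. Speed limits (rad/s): [2.57, 2.57, 3.14, 3.14, 3.14, 3.14, 3.14].

INTERFACE

Orientations are given as a unit quaternion [x, y, z, w].
In Python, from bench import manip gives the robot as it stands. Calls block until the motion is done:
- manip.move_ptp(position, orientation): joint-space move of the TCP to a pose.
- manip.movel(position, rotation=None, v=0.15, guard=None): straight line of the TCP; rotation=None keeps the orientation; v is the mean speed in m/s. With guard (N) it stops when the force on the tool has changed by that much, and returns True; else False.
- manip.movej(angles): joint-space move.
- manip.gripper_open() and manip.grasp(force=None): open the fingers fully, or close them until they stop; force is the grip in N (None keeps the last).
- manip.sleep(seconds).
- manip.ik(position, orientation): joint angles nearest the present ones, or None.
- manip.get_obs(): the state.
- manip.camera(name): name is "scene" or "top" or "wrist"; returns a dict with "image" (480x640x3 uint8, red, green, blue), "K" (3x3 intrinsics, pixels), "T" (4x4, takes a point from camera to world coordinates). Camera axes: x right, y up, looking along -z (the intrinsics and any distortion apply to the point x, -y, -z); pixel columns grow to the right and rows downward; lengths in m; the calibration is good to about 2 mm. A picture is of the moment at which its call begins. There is no depth.
A pose or a line that the arm cannot do raises manip.PlanningError and nothing moves.
- manip.sign_off(): hands the job in, once; it reports no verdict.
Trained networks look in a picture, given as the dict that the camera call returned (one of the last four; its "shot" number tells which), for a name from the list of things; names that differ only in an ending like _2 or _b are one class to them, and where a whole thing is asked for, a point or a joint stands for the part that bears it (a point fixed in the world has none). Each returns a list of dicts, best first, with "score" (0 to 1); they miss things now and then, are a little off and sometimes report something else, mostly with a low value. They report only what shows in the picture. A call takes as long as a camera call. They do not tell look-alikes from the thing itself.
- manip.look_for(query, picture): "uv" ([column, row] in pixels, amid what is visible of it).
- manip.pinpoint(query, picture): "uv" ([column, row] in pixels: a listed point, or the origin of a listed thing).
The state is a dict: "t": time; "joint_pos": joint angles; "qvel": joint speeds; "effort": joint torques, N m; "eef_pos": TCP position; "orientation": TCP orientation; "contact_force": force on the tool from outside, world axes, zero at the start; "ft_torque": the same for the moment, N m; "gripper_width": opening from 0.0 (shut) to 1.0 (fully open).
Only numpy, scipy, OpenCV 4.12 (cv2) and the standard library are available. Lean on these libraries where they do the work, as an engineer would, in place of code of your own. Each camera call takes 0.05 s, during which the arm holds its last target.

TASK

The shaker's hood is held shut by an interlock catch that lets go only through the small round release hole in the console: take the release pin out of its holder, push the back of the catch down through that hole so that the hood springs open, and put the pin back in its holder. Stand every small paint tin from the bench upright in the cradle, one to a place, then close the hood until the catch holds it, and last of all turn the speed dial to the long thick mark. Leave the big tin, spray can, brush and tape roll where they are.

Things in the scene. Friction and masses are not known exactly. Their poses are not given: they have to be found in the camera images.
- shaker: Blue paint shaker fixed to the bench; deck 120 mm above the bench. Axes: x from its front panel (robot side) to the back, y to the left, z up; origin on the bench. Body x -90 to 75 mm, y -210 to 232 mm. y below 106: cradle of four places under the hood; y above 106: console with a flat grey top, release hole in front, speed dial behind it; the pin holder sticks out of its left side.
- place1 (a point): Centre of the floor of the rightmost cradle place, 85 mm above the bench, at x 0, y -160 mm of the shaker. Each place is a square well 72 mm wide, 35 mm deep from the deck, 4 mm walls between, centres 76 mm apart along the shaker's y; a small tin has 4 mm play all round and stands 49 mm proud of the deck. All are empty at the start; any tin may go in any place.
- place2 (a point): As place1, the second place from the right.
- place3 (a point): As place1, the third place from the right.
- place4 (a point): As place1, the fourth place, next to the console.
- release_hole (a point): Centre of the round release hole in the console top, at deck height, 20 mm across, plate 5 mm thick, ringed by a steel collar. Straight below lies the flat tail (back end) of the steel catch, its top 22 mm below the deck, room beneath. Pushing the tail straight down 10 to 12 mm frees the hood; the spring resists with 2 N at first and 3.5 N at its stop, 17 mm down.
- catch (a joint): Angle of the catch (rad): 0 at rest, grows as its tail is pushed down, stop at 0.30. The hood is let go at about 0.2. It springs back when the pin is lifted. When the hood closes, its steel bar pushes the hook aside and the hook snaps over it.
- hood (a joint): Angle of the hood (rad): 0 shut, 1.83 fully open against its stop. Once let go, springs swing it up to fully open within about 2 s and keep it there. Closing takes 2 to 4 N at the lip and 5 to 10 N over the last 20 mm to snap the catch; latched, it stays at about 0.01 by itself.
- hood_hinge (a point): Middle of the hood's hinge line, at the back edge of the deck, 123 mm above the bench; the line runs along the shaker's y. Opening lifts the front edge up and back (positive turn about the shaker's y). The hood is a white cover without bottom or back, 132 mm from hinge line to front wall, 312 mm wide, 61 mm high; open, it stands behind the hinge line.
- hood_lip (a point): Middle of the upper face of the black lip on the hood's front wall: a plate 120 mm wide, 33 mm deep, 8 mm thick. Shut, this point is 150 mm in front of the hinge line and 26 mm above it. Hood open: the lip points up and this face looks to the back; pushing it forward and then down along its arc closes the hood. The frame turns with the hood; z is normal to this face.
- pin_grip (a point): Centre of the wooden grip of the release pin: a cylinder 26 mm across and 75 mm long; below it a steel shank 12 mm across and 75 mm long (pin 150 mm in all, 90 g). z runs from the tip to the grip's end. It stands upright in its holder at the start, gripped easily from above.
- pin_tip (a point): Tip of the pin's shank, 112.5 mm below the centre of the grip along the pin.
- holder_hole (a point): Centre of the upper mouth of the pin holder's bore, 115 mm above the bench. The holder is a steel block 44 x 42 mm, 25 mm thick, on the left side of the console, with a bore 17 mm across right through; the pin's shank hangs through it and the grip's lower end rests on its top.
- dial (a joint): Angle of the speed dial (rad), turns without end. 0: the white pointer line points to the shaker's front (-x); it grows clockwise seen from above. Eleven black marks on the white disc stand every 30 degrees from 0.524 to 5.76 rad; the long thick one is at 3.665 rad (210 degrees clockwise from the front). Stays where it is left; friction 0.04 N m.
- dial_grip (a point): Centre of the dial's grip bar, on its axis, 148 mm above the bench: a black upright bar 50 mm long, 14 mm thick, from 10 to 40 mm above the deck, on a round foot 54 mm across. The frame turns with the dial: its x axis lies along the bar and -x is the pointer's end.
- tin1_mid (a point): Centre (half-way up) of a small round paint tin, 64 mm across and 84 mm tall, about 0.35 kg, bare metal rims and a white band; closed, upright on the bench. Two to four such tins are there; absent ones read None.
- tin2_mid (a point): Centre (half-way up) of a small round paint tin, 64 mm across and 84 mm tall, about 0.35 kg, bare metal rims and a white band; closed, upright on the bench. Two to four such tins are there; absent ones read None.
- tin3_mid (a point): Centre (half-way up) of a small round paint tin, 64 mm across and 84 mm tall, about 0.35 kg, bare metal rims and a white band; closed, upright on the bench. Two to four such tins are there; absent ones read None.
- tin4_mid (a point): Centre (half-way up) of a small round paint tin, 64 mm across and 84 mm tall, about 0.35 kg, bare metal rims and a white band; closed, upright on the bench. Two to four such tins are there; absent ones read None.
- big_tin_mid (a point): Centre of a big paint tin, 108 mm across and 130 mm tall, bystander: it stays where it is.
- spray_can: Grey spray can, 66 mm across, 190 mm tall, origin under its base: bystander.
- brush: Paint brush lying flat, 220 mm long, origin under its middle: bystander.
- tape_roll: Roll of tape lying flat, 110 mm across, 48 mm high, origin under its centre: bystander.
Mind the look-alikes: they are no part of the job. What is shaped like the part that bears tin2_mid but orange or turquoise is not meant. Of the things that look like the part that bears pin_grip, the smaller one is meant.

How it is judged:
By the outcome, as a careful person would: the job done as asked, in the order asked, and still so for the second after the job is handed in, with the robot touching nothing.
Of tin1, tin2, tin3, tin4 only 2 to 4 are there at a start; the rules pass over those that are not, and their reading is None.
At some moment in a run one of tin1, tin2, tin3, tin4 may be knocked a few centimetres aside while the robot is not near it.
It also fails if it takes over 210 s, if anything falls off the work surface, if the arm or the gripper's body presses on something with over 40 N, if the wrist force passes 120 N, or if a joint passes its speed limit or range.

## Working session

There is one attempt and no reset: what is moved stays moved. The work goes in short steps, each a Python script; the robot and the scene stay as the last script left them, time stands still between calls to the robot, and variables do not carry over. Pictures are saved under pics/ and viewed, and the job is handed in when it is done.

```bash
ls -la; mkdir -p pics; cat > h.py <<'E'
import numpy as np, cv2
from bench import manip
from scipy.spatial.transform import Rotation as R
def shot(name,fn=None):
    p=manip.camera(name)
    if fn: cv2.imwrite('pics/'+fn+'.png',p['image'][:,:,::-1])
    return p
E
python3 - <<'E'
from h import *
o=manip.get_obs();print(o)
for n in ['scene','top','wrist']:
    p=shot(n,'a_'+n);print(n,p.keys(),p['K'].tolist(),p['T'].round(4).tolist(),{k:v for k,v in p.items() if k not in('image','K','T')})
E
```

```text
total 12
drwxr-xr-x  3 agent agent 4096 Dec  7 15:08 .
drwxr-xr-x 23 root  root  4096 Dec  7 15:08 ..
drwxr-xr-x  2 agent agent 4096 Dec  7 15:08 pics
{'t': 0.0, 'joint_pos': array([ 1.32908142,  0.32177707, -0.07005526,  1.4516743 ,  0.02261606,
        1.37079478, -0.0569249 ]), 'qvel': array([ 0.00141818, -0.00066452, -0.00015051,  0.00047422, -0.00124213,
        0.00078417,  0.00027706]), 'effort': array([-5.00094902e-04, -4.93589044e+01, -3.82719655e-01, -3.14337158e+01,
        1.28205409e-02,  1.14915657e-02,  5.90275221e-06]), 'eef_pos': array([ 0.16427694, -0.62838159,  0.24925342]), 'orientation': array([ 9.91831774e-01,  1.27549441e-01, -1.80354563e-04, -9.16075385e-04]), 'contact_force': array([-0.02603636, -0.05486555,  0.62318445]), 'ft_torque': array([-0.03194025,  0.0105913 , -0.00567839]), 'gripper_width': 0.9977137791878316}
scene dict_keys(['image', 'K', 'T', 'shot']) [[594.935827912239, 0.0, 312.7983554607086], [0.0, 594.935827912239, 230.16128548488948], [0.0, 0.0, 1.0]] [[-0.7664, -0.3953, 0.5064, 1.3242], [0.6421, -0.4475, 0.6225, 0.9835], [-0.0194, 0.8022, 0.5967, 1.0613], [0.0, 0.0, 0.0, 1.0]] {'shot': 1}
top dict_keys(['image', 'K', 'T', 'shot']) [[466.96775690754885, 0.0, 317.17765638863614], [0.0, 466.96775690754885, 241.2110412616215], [0.0, 0.0, 1.0]] [[0.0202, 0.9984, -0.0519, 0.4877], [-0.9998, 0.0206, 0.006, 0.002], [0.0071, 0.0517, 0.9986, 1.2492], [0.0, 0.0, 0.0, 1.0]] {'shot': 2}
wrist dict_keys(['image', 'K', 'T', 'shot']) [[420.23573561008936, 0.0, 316.10605322231214], [0.0, 420.23573561008936, 237.43442400630093], [0.0, 0.0, 1.0]] [[0.2526, 0.9346, 0.2504, 0.2278], [-0.9676, 0.2447, 0.0624, -0.6112], [-0.003, -0.2581, 0.9661, 0.3719], [0.0, 0.0, 0.0, 1.0]] {'shot': 3}
```

View pics/a_scene.png

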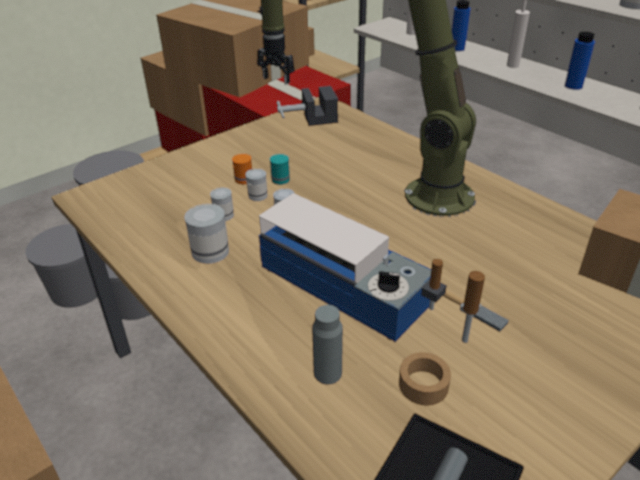

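View pics/a_top.png

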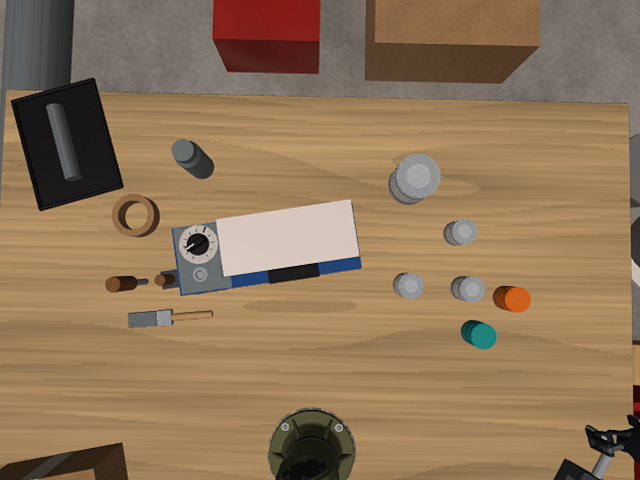

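```bash
python3 - <<'E'
from h import *
t=shot('top');s=shot('scene')
for q in ['tin1_mid','shaker','place1','place4','release_hole','hood_hinge','hood_lip','pin_grip','pin_tip','holder_hole','dial_grip','big_tin_mid','spray_can','tape_roll','brush']:
  for n,p in(('top',t),('scene',s)):
    print(q,n,[(np.round(d['uv'],1).tolist(),round(d['score'],2)) for d in manip.pinpoint(q,p)])
print(manip.get_obs()['t'])
E
```

```text
tin1_mid top []
tin1_mid scene []
shaker top []
shaker scene [([338.1, 288.1], 0.87)]
place1 top []
place1 scene [([288.6, 239.1], 0.88), ([357.4, 271.2], 0.69), ([333.0, 262.0], 0.63)]
place4 top []
place4 scene [([288.6, 239.1], 0.88), ([357.4, 271.2], 0.69), ([333.0, 262.0], 0.63)]
release_hole top [([198.8, 271.6], 0.92)]
release_hole scene [([405.6, 272.2], 0.81), ([437.8, 272.8], 0.57)]
hood_hinge top []
hood_hinge scene [([336.3, 263.1], 0.38)]
hood_lip top [([294.8, 273.1], 0.59)]
hood_lip scene [([341.3, 222.6], 0.94)]
pin_grip top [([121.4, 286.0], 0.67), ([167.6, 277.3], 0.65)]
pin_grip scene [([434.4, 274.3], 0.82)]
pin_tip top []
pin_tip scene [([432.3, 309.7], 0.73), ([464.7, 340.8], 0.65)]
holder_hole top [([169.5, 275.9], 0.84), ([137.3, 220.6], 0.7)]
holder_hole scene [([435.2, 282.3], 0.96), ([304.3, 258.0], 0.63)]
dial_grip top [([193.3, 246.4], 0.98), ([407.2, 284.4], 0.2)]
dial_grip scene [([387.1, 277.5], 0.67), ([431.1, 309.8], 0.17)]
big_tin_mid top [([411.8, 180.2], 0.79)]
big_tin_mid scene [([204.5, 231.9], 0.81)]
spray_can top [([202.1, 167.6], 0.9)]
spray_can scene [([326.4, 376.1], 0.95), ([341.0, 218.8], 0.72)]
tape_roll top [([462.3, 288.4], 0.61)]
tape_roll scene [([422.4, 387.4], 0.61), ([334.9, 262.7], 0.48)]
brush top [([171.3, 318.6], 0.6)]
brush scene [([462.8, 303.8], 0.77), ([324.4, 376.0], 0.44)]
1.75
```

The top view shows three bare tins at about (461,232), (408,285) and (468,289), with the orange and turquoise decoys at (515,299) and (480,334). The release hole is at (200,273), the dial at (197,243) and the pin in its holder at (165,280). The larger look-alike pin is at (120,284).

```bash
cat >> h.py <<'E'
def ray(p,uv):
    K,T=p['K'],p['T']
    d=np.array([(uv[0]-K[0,2])/K[0,0],-(uv[1]-K[1,2])/K[1,1],-1.])
    return T[:3,3],T[:3,:3]@d
def onz(p,uv,z):
    o,d=ray(p,uv);return o+d*(z-o[2])/d[2]
def proj(p,X):
    K,T=p['K'],p['T'];c=T[:3,:3].T@(np.asarray(X,float)-T[:3,3])
    return np.array([K[0,2]+K[0,0]*c[0]/-c[2],K[1,2]-K[1,1]*c[1]/-c[2]])
def tri(obs):
    A=np.zeros((3,3));b=np.zeros(3);
    for p,uv in obs:
        o,d=ray(p,uv);d=d/np.linalg.norm(d);M=np.eye(3)-np.outer(d,d);A+=M;b+=M@o
    return np.linalg.solve(A,b)
def down(yaw):  # tool y (jaw) along world direction yaw+90: tool x along yaw
    return (R.from_euler('z',yaw)*R.from_euler('x',np.pi)).as_quat()
E
python3 - <<'E'
from h import *
t=shot('top');s=shot('scene')
for n,uv,z in [('fl',(181,295),.12),('fr',(361,268),.12),('bl',(173,228),.12),('hole',(199.5,272.5),.12),('dialbase',(199,243),.122),('dialgrip',(195,245),.16),('pintop',(160,280),.19),('t1',(463,231),.084),('t2',(409,285),.084),('t3',(470,289),.084),('big',(416,176),.13),('fakepin',(113,284),.2),('spray',(182,150),.19),('tape',(136,216),.048)]:
    print(n,onz(t,uv,z).round(4))
print('hole tri',tri([(t,(198.8,271.6)),(s,(405.6,272.2))]),'dial',tri([(t,(193.3,246.4)),(s,(387.1,277.5))]),'pin',tri([(t,(167.6,277.3)),(s,(434.4,274.3))]),'lip',tri([(t,(294.8,273.1)),(s,(341.3,222.6))]))
im=cv2.resize(t['image'][190:310,100:260],None,fx=5,fy=5,interpolation=cv2.INTER_CUBIC);cv2.imwrite('pics/b_top.png',im[:,:,::-1])
E
```

```text
fl [0.4102 0.3197 0.12  ]
fr [ 0.4837 -0.1119  0.12  ]
bl [0.5711 0.3447 0.12  ]
hole [0.465  0.2771 0.12  ]
dialbase [0.536  0.2802 0.122 ]
dialgrip [0.5295 0.2799 0.16  ]
pintop [0.4478 0.3484 0.19  ]
t1 [ 0.5813 -0.37    0.084 ]
t2 [ 0.4437 -0.2358  0.084 ]
t3 [ 0.4368 -0.388   0.084 ]
big [ 0.7088 -0.2407  0.13  ]
fakepin [0.4371 0.4495 0.2   ]
spray [0.7454 0.3093 0.19  ]
tape [0.6054 0.4627 0.048 ]
hole tri [0.46679688 0.27928054 0.11956012] dial [0.53028033 0.28474401 0.14361624] pin [0.45022    0.34749259 0.14717868] lip [0.46752089 0.0476505  0.14186378]
```

View pics/b_top.png

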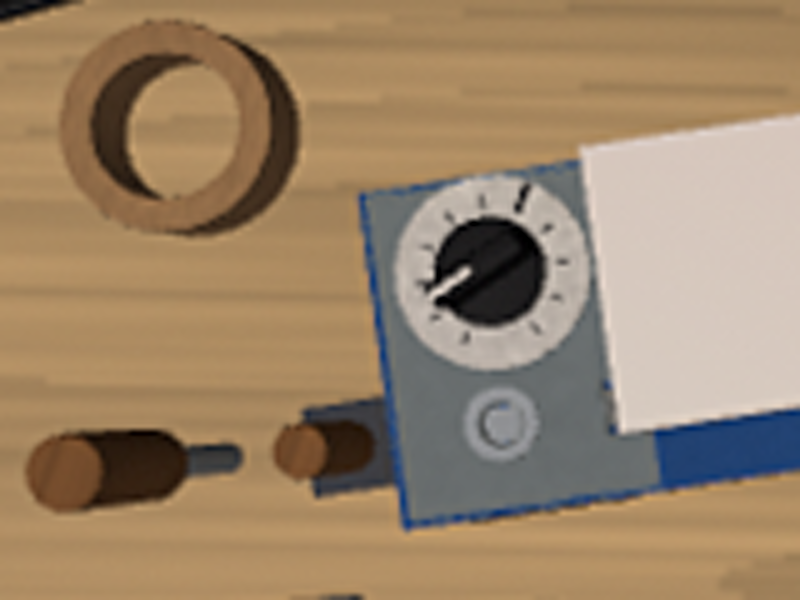

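```bash
cat >> h.py <<'E'
TH=0.1687; O=np.array([.538,.106])
def S(x,y,z):
    c,s=np.cos(TH),np.sin(TH);return np.array([O[0]+c*x-s*y,O[1]+s*x+c*y,z])
def inv(X):
    d=np.asarray(X)[:2]-O;c,s=np.cos(TH),np.sin(TH);return np.array([c*d[0]+s*d[1],-s*d[0]+c*d[1],X[2]])
E
python3 - <<'E'
from h import *
for nm,pos in [('pin',[.449,.348,.25]),('hole',[.466,.278,.28]),('tin3',[.437,-.388,.2]),('p1',S(0,-.16,.3)),('p4',S(0,.068,.3)),('dial',[.533,.28,.2]),('lip',S(.138,-.052,.27))]:
    for k in (np.pi/2,0,-np.pi/2):
        q=manip.ik(pos,down(TH+k));print(nm,round(k,2),None if q is None else q.round(2))
manip.move_ptp([.44,.26,.33],down(TH+np.pi/2))
p=shot('wrist','c_w');print(manip.get_obs()['t'],manip.get_obs()['eef_pos'])
for q in ['release_hole','pin_grip','holder_hole','dial_grip']:
    print(q,[(np.round(d['uv'],1).tolist(),round(d['score'],2)) for d in manip.pinpoint(q,p)])
np.savez('c_w.npz',**{k:p[k] for k in('K','T')})
E
```

```text
pin 1.57 [-0.09  0.21 -0.7   1.64  0.14  1.34 -0.64]
pin 0 [ 0.32  0.4  -1.28  1.63  0.39  1.4  -2.4 ]
pin -1.57 [ 0.26  0.35 -1.18  1.63  0.32  1.38  2.36]
hole 1.57 [-0.02  0.12 -0.61  1.66  0.07  1.39 -0.47]
hole 0 [-0.07  0.11 -0.56  1.66  0.06  1.39 -2.04]
hole -1.57 [ 0.45  0.23 -1.18  1.64  0.22  1.41  2.56]
tin3 1.57 [ 1.07  0.24 -0.45  1.67  0.11  1.25  0.76]
tin3 0 [ 0.91  0.22 -0.27  1.68  0.06  1.25 -0.77]
tin3 -1.57 [ 0.8   0.22 -0.13  1.68  0.03  1.24 -2.32]
p1 1.57 [ 0.77  0.2  -0.83  1.56  0.15  1.44  0.1 ]
p1 0 [ 0.73  0.19 -0.78  1.56  0.14  1.44 -1.46]
p1 -1.57 None
p4 1.57 [ 0.47  0.19 -0.95  1.59  0.15  1.44 -0.32]
p4 0 [ 0.35  0.16 -0.79  1.59  0.12  1.44 -1.86]
p4 -1.57 None
dial 1.57 [ 0.37  0.5  -1.18  1.61  0.47  1.35 -0.7 ]
dial 0 [ 0.38  0.52 -1.2   1.61  0.49  1.35 -2.29]
dial -1.57 [ 0.37  0.5  -1.18  1.61  0.47  1.35  2.44]
lip 1.57 [ 0.5   0.58 -1.02  1.29  0.49  1.52 -0.29]
lip 0 [ 0.52  0.6  -1.06  1.29  0.52  1.53 -1.87]
lip -1.57 None
5.1667 [0.44049182 0.2592645  0.32991346]
release_hole [([345.8, 190.0], 0.75)]
pin_grip [([352.1, 90.5], 0.81)]
holder_hole [([347.3, 93.8], 0.61)]
dial_grip [([447.7, 206.9], 0.78)]
```

View pics/c_w.png

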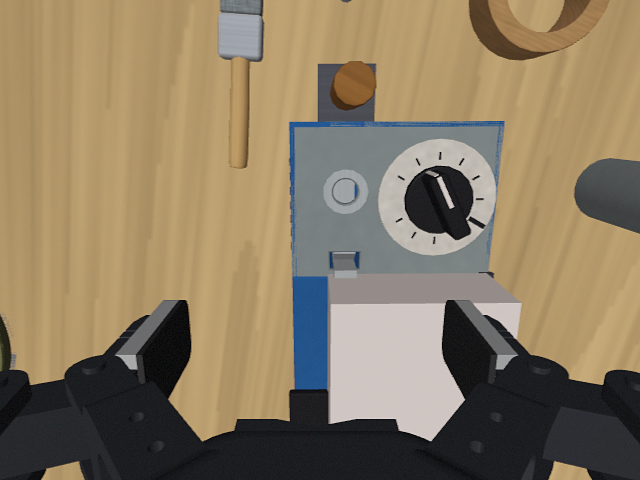

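The wrist view shows the hole at (345.5,191.5), the pin's top at (355,83), the dial centre at about (438,197), and the console edges parallel to the image, which confirms the yaw. The spray can is at right (x>575) and the brush at the upper left.

```bash
python3 - <<'E'
from h import *
p=dict(np.load('c_w.npz'))
for n,uv,z in [('fl',(290.5,122),.12),('bl',(504,122),.12),('f2',(294,275),.12),('hole',(345.5,191.5),.12),('dial',(437.5,197),.12),('pintop',(355.5,82.5),.19),('dialtop',(443,203),.16),('holderL',(318,92),.115),('holderR',(376,90),.115),('holdertop',(347,64),.115)]:
    X=onz(p,uv,z);print(n,X.round(4),inv(X).round(4))
E
```

```text
fl [0.4104 0.3238 0.12  ] [-0.0892  0.2361  0.12  ]
bl [0.5711 0.3508 0.12  ] [0.0737 0.2357 0.12  ]
f2 [0.4319 0.2019 0.12  ] [-0.0885  0.1124  0.12  ]
hole [0.4616 0.2783 0.12  ] [-0.0464  0.1827  0.12  ]
dial [0.5348 0.2861 0.12  ] [0.0271 0.1781 0.12  ]
pintop [0.449  0.3524 0.19  ] [-0.0464  0.2578  0.19  ]
dialtop [0.5271 0.2872 0.16  ] [0.0197 0.1805 0.16  ]
holderL [0.4275 0.349  0.115 ] [-0.0682  0.2581  0.115 ]
holderR [0.4707 0.3577 0.115 ] [-0.0241  0.2594  0.115 ]
holdertop [0.4456 0.3722 0.115 ] [-0.0464  0.2779  0.115 ]
```

```bash
python3 - <<'E'
from h import *
manip.move_ptp([.4485,.3505,.27],down(TH+np.pi/2))
p=shot('wrist','d_w')
t=shot('top');s=shot('scene')
for q in ['pin_grip','holder_hole']:
    print(q,[[(np.round(d['uv'],1).tolist(),round(d['score'],2)) for d in manip.pinpoint(q,x)] for x in (p,)])
np.savez('d_w.npz',**{k:p[k] for k in('K','T')})
print(manip.get_obs()['eef_pos'])
print('proj of est. pin top', proj(p,[.4485,.3505,.19]),'tcp axis at .19',proj(p,np.r_[manip.get_obs()['eef_pos'][:2],.19]))
E
```

```text
pin_grip [[([316.4, 238.9], 0.6)]]
holder_hole [[]]
[0.44950062 0.34946593 0.27094095]
proj of est. pin top [316.28090371 262.19399031] tcp axis at .19 [317.88347913 264.43027842]
```

View pics/d_w.png

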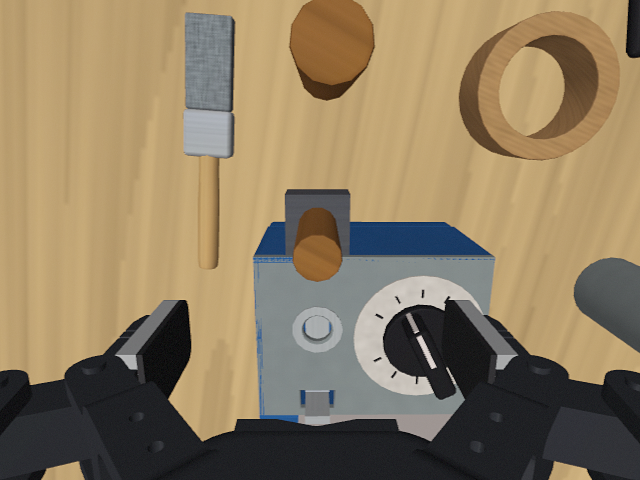

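Pin top at (317,257), against (318,264) for the TCP axis, so the pin is about 3 mm further along +y. The bigger look-alike stands clear at (332,45).

```bash
python3 - <<'E'
from h import *
q=down(TH+np.pi/2)
print(manip.movel([.449,.3525,.20],q,v=.1), manip.movel([.449,.3525,.163],q,v=.06,guard=8))
o=manip.get_obs();print(o['eef_pos'],o['contact_force'])
manip.grasp(60)
o=manip.get_obs();print(o['eef_pos'],o['contact_force'],o['gripper_width'],o['t'])
shot('wrist','e_w')
print(manip.movel([.449,.3525,.29],q,v=.08))
o=manip.get_obs();print(o['eef_pos'],o['contact_force'],o['gripper_width'])
p=shot('wrist','e_w2')
for x in ['pin_grip','pin_tip']:
    print([(np.round(d['uv'],1).tolist(),round(d['score'],2)) for d in manip.pinpoint(x,p)])
E
```

```text
False False
[0.449028   0.35268526 0.16310935] [-0.43492087  0.35238102 -0.69141288]
[0.44902951 0.35254587 0.16323613] [-0.75505322 -0.59900598  2.49394204] 0.29035148991285537 8.3333
False
[0.44884651 0.35232303 0.28952636] [ 0.17087096 -0.30045026 -1.37364113] 0.2906916966139672
[([316.8, 323.2], 0.58)]
[([311.4, 239.4], 0.62)]
```

View pics/e_w.png

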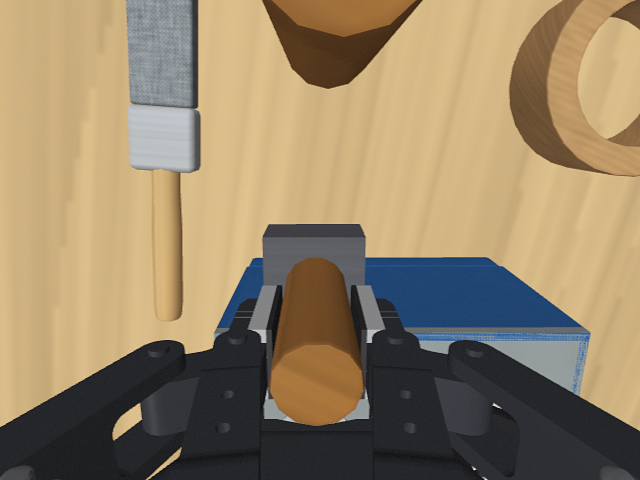

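View pics/e_w2.png

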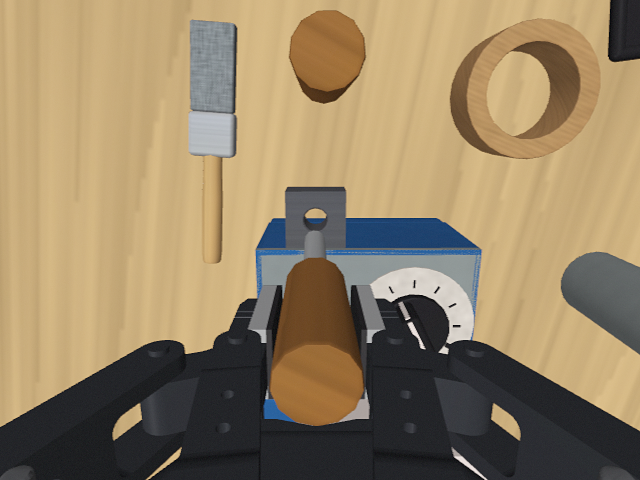

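The pin is in the hand: tip at about (315,233), empty bore at (316,218).

```bash
python3 - <<'E'
from h import *
q=down(TH+np.pi/2)
p=shot('wrist')
e=manip.get_obs()['eef_pos']
print('bore',onz(p,(316,218),.115),'tip',onz(p,(315,238),e[2]-.1232),'tcp',e)
manip.movel([.463,.2785,.29],q,v=.12)
p=shot('wrist','f_w');e=manip.get_obs()['eef_pos'];print(e)
print('proj hole guesses',proj(p,[.463,.2785,.12]),proj(p,np.r_[e[:2],e[2]-.1232]))
print([(np.round(d['uv'],1).tolist(),round(d['score'],2)) for d in manip.pinpoint('release_hole',p)])
manip.movel([.463,.2785,.262],q,v=.1)
p=shot('wrist','f_w2');e=manip.get_obs()['eef_pos'];print(e,manip.get_obs()['contact_force'])
print('proj hole guesses',proj(p,[.463,.2785,.12]),proj(p,np.r_[e[:2],e[2]-.1232]))
im=cv2.resize(p['image'][180:420,220:420],None,fx=2.5,fy=2.5);cv2.imwrite('pics/f_c.png',im[:,:,::-1])
E
```

```text
bore [0.4490503  0.35388911 0.115     ] tip [0.44867726 0.35264184 0.16657996] tcp [0.44893356 0.35242059 0.28977996]
[0.46250136 0.2795552  0.29015327]
proj hole guesses [315.54159535 222.52171213] [314.95227747 237.94413459]
[([313.1, 220.7], 0.83)]
[0.46292933 0.27885039 0.26215819] [ 0.30205858  1.00911319 -1.301797  ]
proj hole guesses [315.98911668 231.46990468] [315.93654122 238.52607199]
```

View pics/f_w.png

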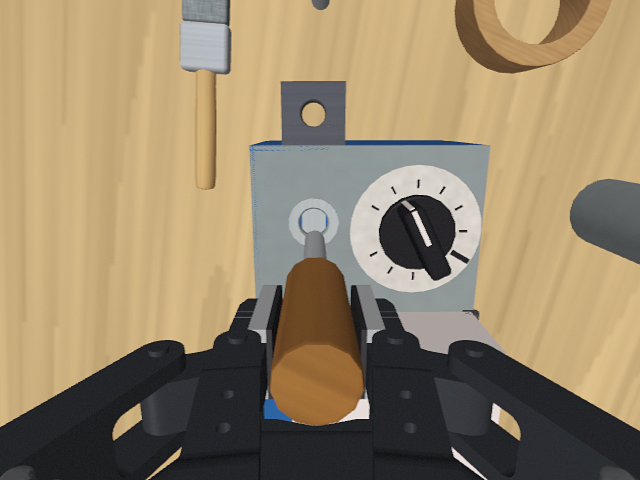

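View pics/f_c.png

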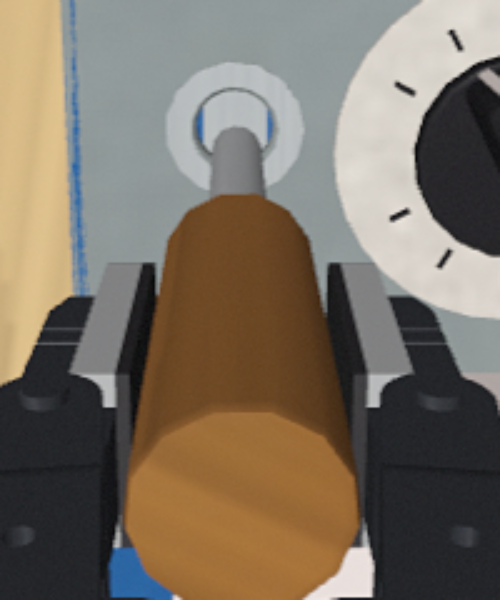

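```bash
python3 - <<'E'
from h import *
q=down(TH+np.pi/2)
X,Y=.4618,.2795
manip.movel([X,Y,.262],q,v=.05)
print(manip.movel([X,Y,.225],q,v=.05,guard=5))
o=manip.get_obs();print(o['eef_pos'],o['contact_force'])
if o['eef_pos'][2]<.23:
    f0=o['contact_force']
    for z in (.216,.210,.2085):
        g=manip.movel([X,Y,z],q,v=.03,guard=12);o=manip.get_obs();print(g,o['eef_pos'],o['contact_force']-f0)
    manip.sleep(.8)
    shot('scene','g_s');shot('wrist','g_w')
E
```

```text
False
[0.46192766 0.27969853 0.22526956] [-0.27856361 -1.44429744 -0.25609957]
False [0.46183672 0.28015666 0.21631918] [0.40258714 3.04996167 2.06875645]
False [0.46171481 0.28032293 0.21015762] [-0.04883343  5.26410405  2.98459544]
False [0.46168857 0.2799935  0.20861062] [-0.30616671  6.06947951  3.11371681]
```

View pics/g_s.png

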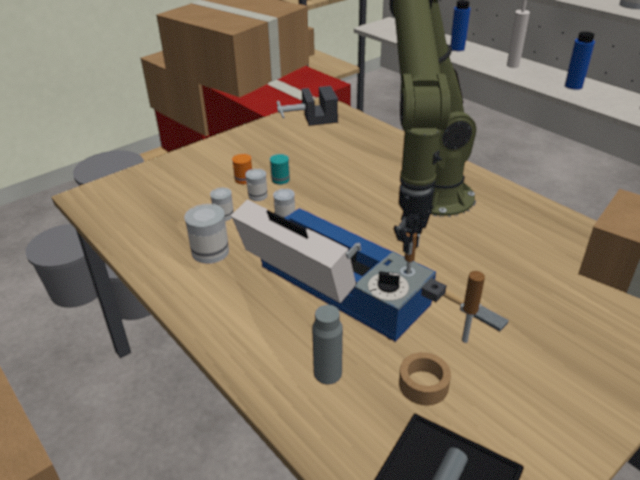

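The hood is open. Lifting the pin and returning it to the holder.

```bash
python3 - <<'E'
from h import *
q=down(TH+np.pi/2)
manip.movel([.4618,.2797,.29],q,v=.08)
manip.movel([.449,.3525,.29],q,v=.12)
manip.movel([.449,.3525,.252],q,v=.08)
p=shot('wrist','h_w');e=manip.get_obs()['eef_pos'];print(e)
print(proj(p,[.449,.3527,.115]),proj(p,np.r_[e[:2],e[2]-.1232]))
im=cv2.resize(p['image'][180:420,220:420],None,fx=2.5,fy=2.5);cv2.imwrite('pics/h_c.png',im[:,:,::-1])
E
```

```text
[0.44906662 0.35274605 0.25226664]
[315.4270516  232.61595997] [315.50920548 238.28207981]
```

View pics/h_c.png

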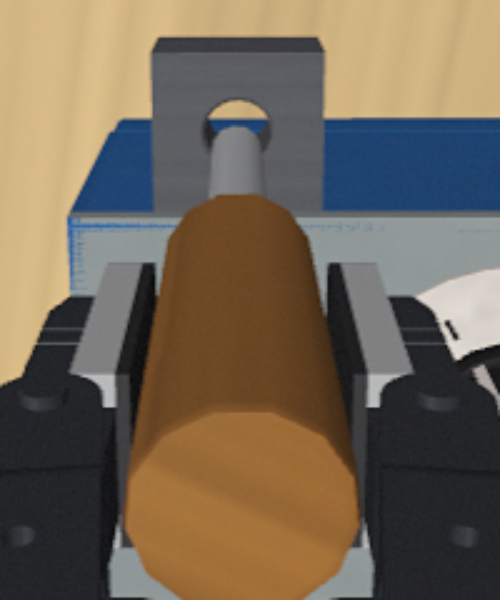

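Tip is over the bore (bore centre at (315,231)). Lowering.

```bash
python3 - <<'E'
from h import *
q=down(TH+np.pi/2)
print(manip.movel([.449,.353,.1655],q,v=.06,guard=6))
o=manip.get_obs();print(o['eef_pos'],o['contact_force'])
if o['eef_pos'][2]<.175:
    print(manip.movel([.449,.353,.1635],q,v=.03,guard=4));o=manip.get_obs();print(o['eef_pos'],o['contact_force'])
    manip.gripper_open()
    manip.movel([.449,.353,.30],q,v=.12)
    p=shot('wrist','i_w');t=shot('top','i_t');print(manip.get_obs()['t'])
E
```

```text
False
[0.44920228 0.35317692 0.16588393] [-0.10345144  0.03553827 -1.7285578 ]
False
[0.44899487 0.35292391 0.16344214] [ 0.18991843 -0.6787846   0.03819595]
21.2333
```

View pics/i_w.png

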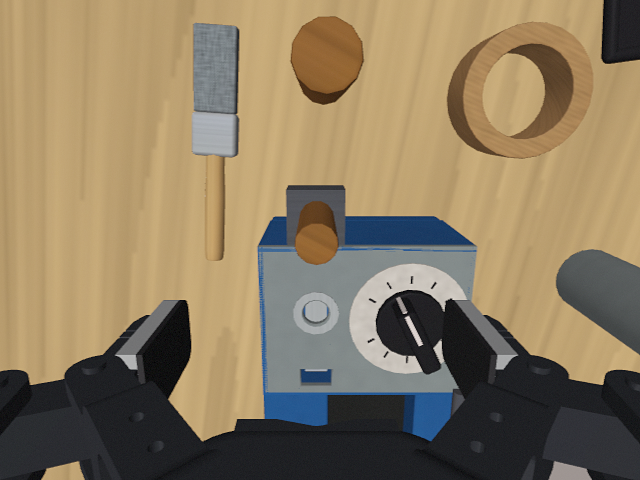

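View pics/i_t.png

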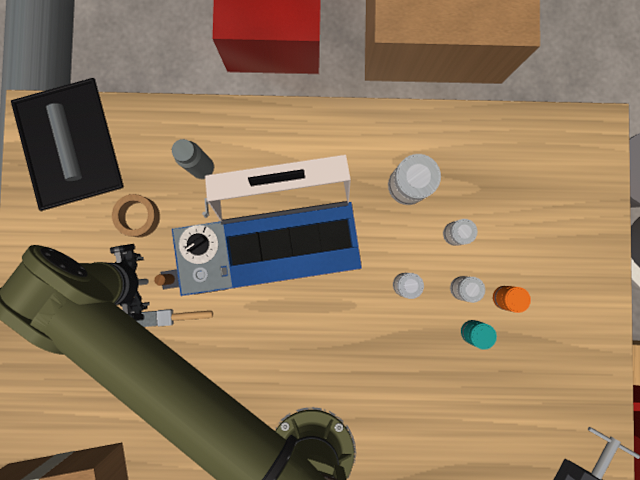

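The pin is seated in its holder. The hood is open, and the wells run in the top view from (243,248) to (337,234). Next, the cradle from above with the wrist camera.

```bash
python3 - <<'E'
from h import *
q=down(TH+np.pi/2)
manip.move_ptp(S(0,-.08,.38),q)
p=shot('wrist','j_w');np.savez('j_w.npz',**{k:p[k] for k in('K','T')});print(manip.get_obs()['eef_pos'])
for pl in ['place1']:
    for d in manip.pinpoint(pl,p): print(np.round(d['uv'],1),round(d['score'],2),onz(p,d['uv'],.085).round(4),inv(onz(p,d['uv'],.085)).round(4))
for y in (-.16,-.084,-.008,.068): print(proj(p,S(0,y,.085)).round(1))
E
```

```text
[0.55094587 0.02923114 0.37984231]
[314.  266.6] 0.93 [ 0.5624 -0.0467  0.085 ] [-0.0016 -0.1546  0.085 ]
[317.3  27.5] 0.66 [0.5267 0.1792 0.085 ] [0.0012 0.0741 0.085 ]
[315.7 114.8] 0.61 [0.5382 0.104  0.085 ] [-0.0001 -0.002   0.085 ]
[315.5 271.4]
[315.7 199.9]
[315.8 121.3]
[316.   34.8]
```

View pics/j_w.png

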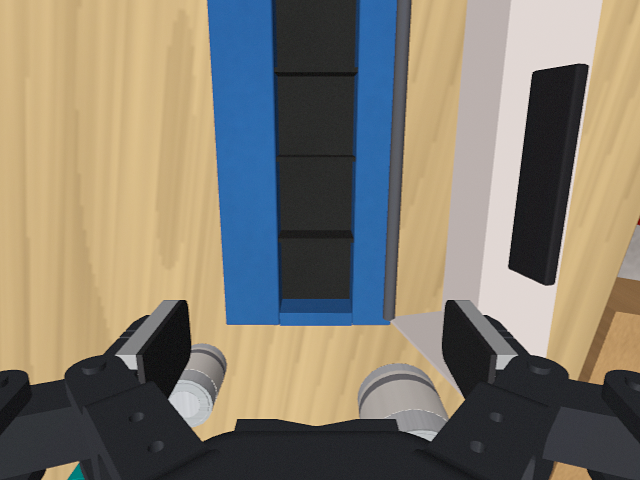

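```bash
python3 - <<'E'
from h import *
p=dict(np.load('j_w.npz'))
for n,uv,z in [('w12',(315,232.5),.12),('w23',(315,156),.12),('w34',(315,73.5),.12),('fr',(227,324.5),.12),('br',(390,324),.12),('p2L',(277,200),.12),('p2R',(354.5,200),.12),('frontedge up',(208,2),.12),('p1b',(315,313),.12)]:
    print(n,inv(onz(p,uv,z)).round(4))
E
```

```text
w12 [-0.0006 -0.1089  0.12  ]
w23 [-0.0007 -0.0383  0.12  ]
w34 [-0.0008  0.031   0.12  ]
fr [-0.0881 -0.2037  0.12  ]
br [ 0.0743 -0.2028  0.12  ]
p2L [-0.0356 -0.0782  0.12  ]
p2R [ 0.0357 -0.078   0.12  ]
frontedge up [-0.0885  0.0858  0.12  ]
p1b [-0.0004 -0.1911  0.12  ]
```

```bash
cat >> h.py <<'E'
O=O+.005*np.array([-np.sin(TH),np.cos(TH)])
Q=down(TH+np.pi/2)
E
python3 - <<'E'
from h import *
manip.move_ptp([.46,-.40,.36],Q)
p=shot('wrist','k_w');np.savez('k_w.npz',**{k:p[k] for k in('K','T')})
t=shot('top','k_t')
for d in manip.look_for('tin1_mid',p): print('w',np.round(d['uv'],1),round(d['score'],2))
for d in manip.pinpoint('tin1_mid',p): print('w',np.round(d['uv'],1),round(d['score'],2),onz(p,d['uv'],.042).round(4))
for d in manip.look_for('tin1_mid',t): print('t',np.round(d['uv'],1),round(d['score'],2),onz(t,d['uv'],.042).round(4))
E
```

```text
(no output)
```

View pics/k_w.png

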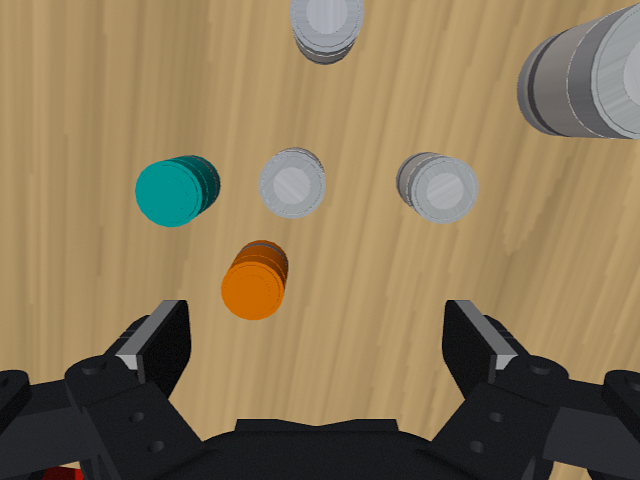

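View pics/k_t.png

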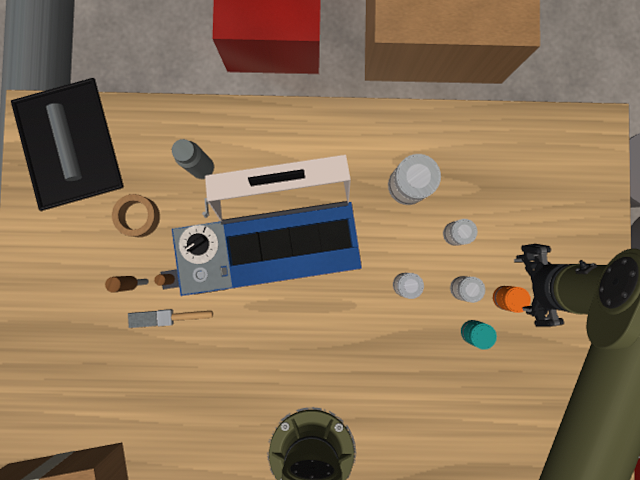

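There are three small tins. In the wrist view their lids are at (292,184), (443,188) and (327,12), and nothing has moved. I'll use my own readings, since the network returned nothing for the tins.

```bash
python3 - <<'E'
from h import *
p=dict(np.load('k_w.npz'))
for uv in [(292,184),(443,188),(327,12)]: print(onz(p,uv,.084).round(4))
X=onz(p,(292,184),.084)
manip.move_ptp([X[0],X[1],.22],Q)
p=shot('wrist','l_w');e=manip.get_obs()['eef_pos'];print(e,proj(p,[e[0],e[1],.084]),manip.get_obs()['t'])
np.savez('l_w.npz',**{k:p[k] for k in('K','T')})
E
```

```text
[ 0.4372 -0.3895  0.084 ]
[ 0.5796 -0.3688  0.084 ]
[ 0.4437 -0.2382  0.084 ]
[ 0.43878088 -0.39011822  0.22225671] [316.02861936 232.89543318] 25.1833
```

View pics/l_w.png

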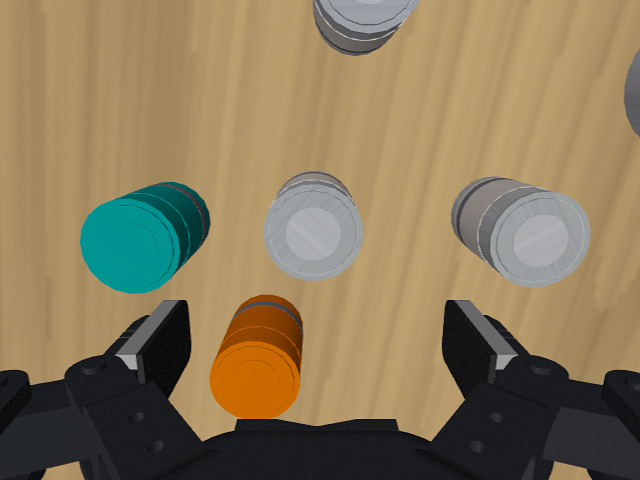

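```bash
cat >> h.py <<'E'
def pick(x,y,zt=.060):
    manip.movel([x,y,.12],Q,v=.12)
    g=manip.movel([x,y,zt],Q,v=.06,guard=8);e=manip.get_obs()
    print('pick',g,e['eef_pos'].round(4),e['contact_force'].round(1))
    if g: return False
    manip.grasp(45)
    e=manip.get_obs();print('w',round(e['gripper_width'],3),e['eef_pos'].round(4))
    manip.movel([x,y,.27],Q,v=.15)
    e=manip.get_obs();print('w',round(e['gripper_width'],3),e['contact_force'].round(1));return True
def place(ly,lx=0.,zt=.060):
    X=S(lx,ly,.28)
    manip.move_ptp(X,Q)
    manip.movel(S(lx,ly,.20),Q,v=.12)
    g=manip.movel(S(lx,ly,.087+zt),Q,v=.05,guard=6);e=manip.get_obs()
    print('place',g,e['eef_pos'].round(4),S(lx,ly,0).round(4),e['contact_force'].round(1),e['t'])
    return g
E
python3 - <<'E'
from h import *
if pick(.4372,-.3895): print(place(-.16))
p=shot('wrist','m_w')
E
```

```text
pick False [ 0.4375 -0.3896  0.0604] [ 0.2 -0.3  0.3]
w 0.737 [ 0.4372 -0.3899  0.0607]
w 0.741 [-0.   0.4 -2.4]
place False [ 0.5643 -0.0467  0.1474] [ 0.564  -0.0468  0.    ] [-0.1 -0.3 -1.3] 32.5917
False
```

View pics/m_w.png

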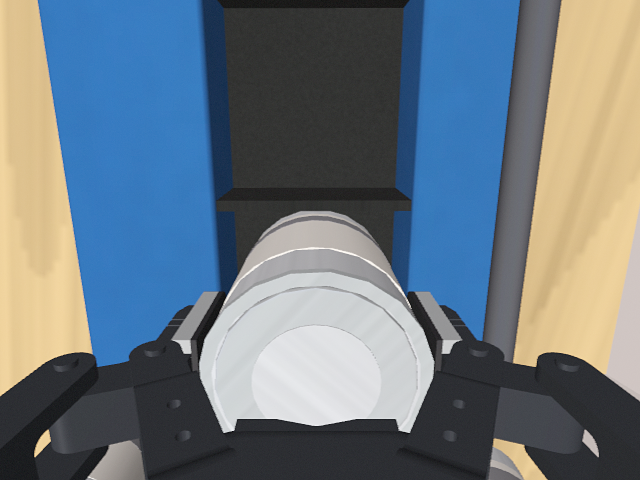

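The tin is in place 1 with no contact force on the way down. Releasing it and looking again.

```bash
python3 - <<'E'
from h import *
print(manip.movel(S(0,-.16,.1455),Q,v=.03,guard=4),manip.get_obs()['contact_force'].round(1))
manip.gripper_open();manip.movel(S(0,-.16,.28),Q,v=.15)
p=shot('wrist','n_w')
# next tin: look
manip.move_ptp([.4437,-.2382,.25],Q)
p=shot('wrist','n_w2');e=manip.get_obs()['eef_pos'];print(e,proj(p,[.4437,-.2382,.084]),proj(p,[.5796,-.3688,.084]))
np.savez('n_w2.npz',**{k:p[k] for k in('K','T')})
E
```

```text
False [-0.1  0.2 -2.6]
[ 0.44489926 -0.23650715  0.25030064] [313.83998603 224.14673048] [454.38897298 409.37574578]
```

View pics/n_w.png

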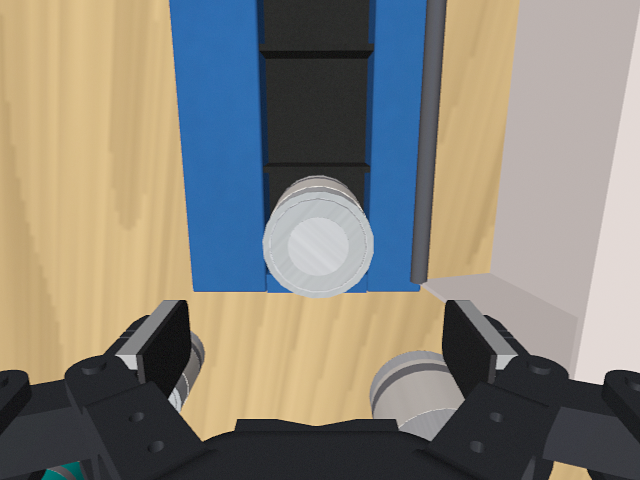

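View pics/n_w2.png

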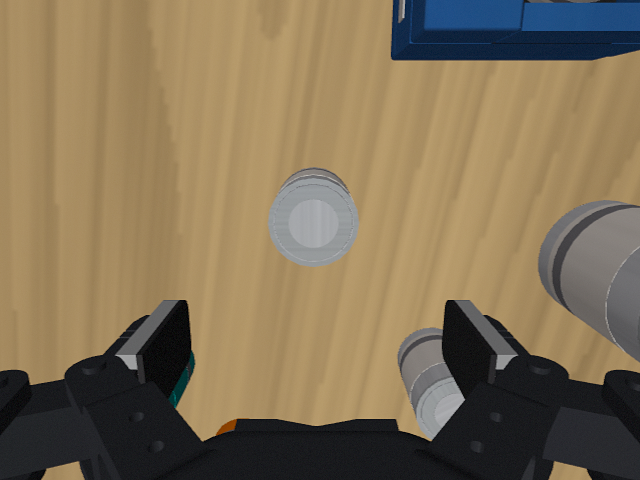

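The first tin stands upright in place 1, lid at (318,245). The next tin, lid at (313,223), is exactly where predicted.

```bash
python3 - <<'E'
from h import *
if pick(.4437,-.2382) and not place(-.084):
    print(manip.movel(S(0,-.084,.1455),Q,v=.03,guard=4),manip.get_obs()['contact_force'].round(1))
    manip.gripper_open();manip.movel(S(0,-.084,.28),Q,v=.15)
    p=shot('wrist','o_w')
    manip.move_ptp([.5796,-.3688,.25],Q)
    p=shot('wrist','o_w2');e=manip.get_obs()['eef_pos'];print(e,proj(p,[.5796,-.3688,.084]))
    np.savez('o_w2.npz',**{k:p[k] for k in('K','T')})
E
```

```text
pick False [ 0.444  -0.2383  0.0604] [-0.1 -0.2  0.4]
w 0.741 [ 0.4435 -0.2385  0.0606]
w 0.743 [-0.6  0.3 -4.6]
place False [0.5515 0.0282 0.1474] [0.5513 0.0281 0.    ] [ 0.2 -0.6 -4.8] 42.7083
False [ 1.   0.1 -3.1]
[ 0.5806524  -0.36619526  0.25083962] [313.04078219 225.77583301]
```

View pics/o_w.png

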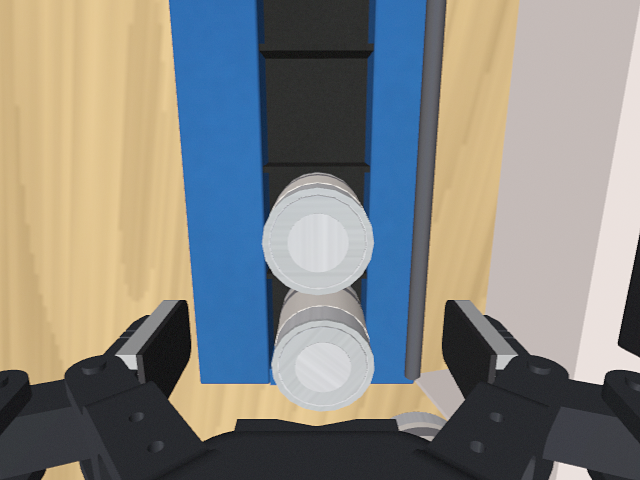

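View pics/o_w2.png

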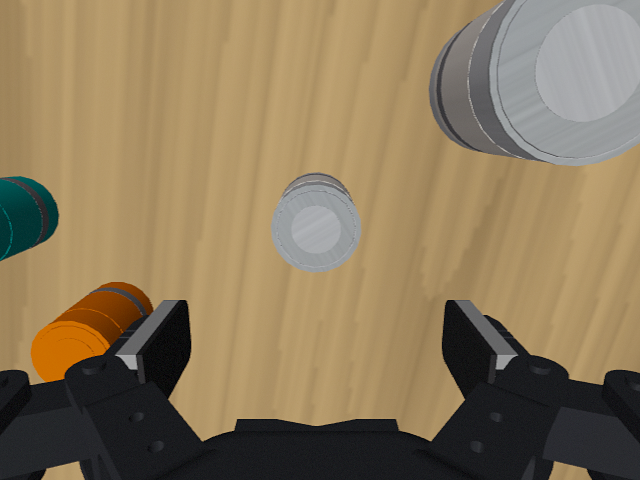

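Two tins are standing in places 1 and 2. The third tin's lid is at (316.5,229), about 2 mm from the prediction, so I'll correct for that.

```bash
python3 - <<'E'
from h import *
p=dict(np.load('o_w2.npz'));X=onz(p,(316.5,229),.084);print(X)
if pick(X[0],X[1]) and not place(-.008):
    print(manip.movel(S(0,-.008,.1455),Q,v=.03,guard=4),manip.get_obs()['contact_force'].round(1))
    manip.gripper_open();manip.movel(S(0,-.008,.30),Q,v=.15)
    p=shot('wrist','p_w')
    # retreat above and behind of hood for closing view
    manip.movel(S(-.10,-.10,.40),Q,v=.2)
    p=shot('wrist','p_w2');p=shot('top','p_t');s=shot('scene','p_s')
    for d in manip.pinpoint('hood_lip',p): print(d)
    for d in manip.pinpoint('hood_lip',s): print(d)
E
```

```text
[ 0.5824117  -0.37069461  0.084     ]
pick False [ 0.5828 -0.3708  0.0605] [ 0.9  0.2 -0.4]
w 0.739 [ 0.5823 -0.3711  0.0608]
w 0.743 [-1.  -0.2 -3.7]
place False [0.5388 0.1032 0.1474] [0.5385 0.103  0.    ] [ 0.7  0.5 -4.2] 53.975
False [ 1.1 -0.5 -2.7]
{'uv': [277.9, 173.3], 'score': 0.98}
{'uv': [245.4, 248.9], 'score': 0.53}
{'uv': [285.5, 222.8], 'score': 0.65}
```

View pics/p_w2.png

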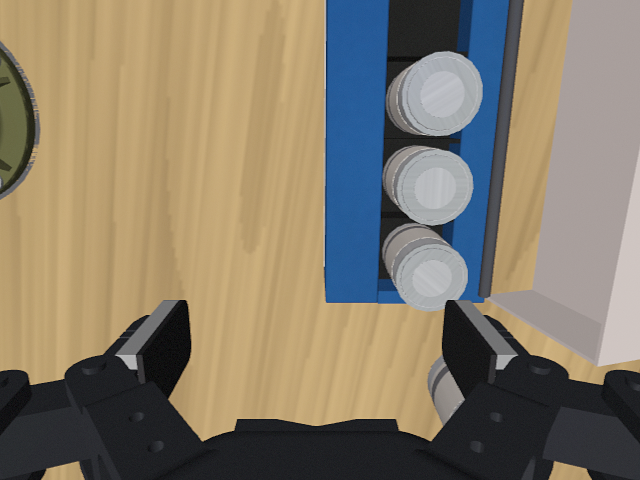

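View pics/p_t.png

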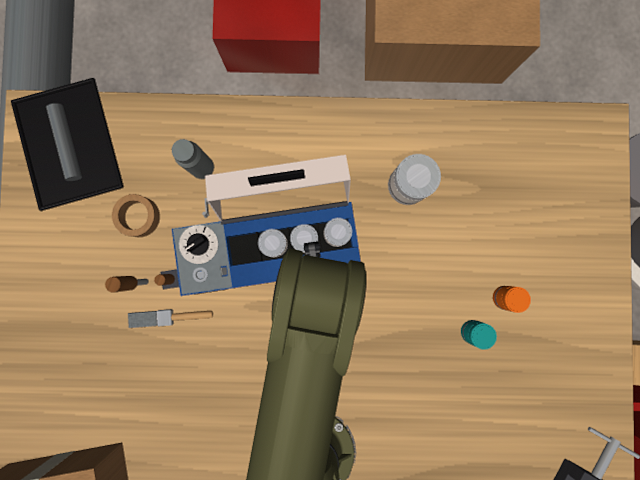

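View pics/p_s.png

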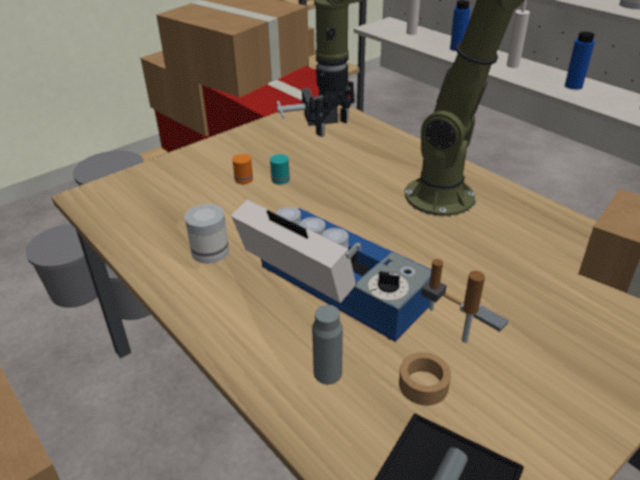

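All three tins stand upright in places 1–3, with lids in the top view at (338,231), (305,237) and (272,243). The bystanders haven't moved. Checking the hinge numbers before closing.

```bash
python3 - <<'E'
from h import *
p=dict(np.load('j_w.npz'))
for uv in [(396,110),(409,110)]: print('rod',inv(onz(p,uv,.123)).round(4))
p=dict(np.load('c_w.npz'))
for uv in [(328,303),(519,303)]: print('hoodtop',inv(onz(p,uv,.184)).round(4))
t=shot('top')
# lip end/edges in top, open: predicted
H=.075
def hp(phi,r,n,y): 
    return S(H-r*np.cos(phi)+n*np.sin(phi),y,.123+r*np.sin(phi)+n*np.cos(phi))
for a in [(.165,.026,.008),(.165,.026,-.112),(.165,.018,.008),(.132,.061,.104),(.132,0,.104)]: print(a,proj(t,hp(1.83,*a)).round(1))
im=cv2.resize(t['image'][140:230,190:370],None,fx=4,fy=4);cv2.imwrite('pics/q_t.png',im[:,:,::-1])
E
```

```text
rod [ 0.0693 -0.0038  0.123 ]
rod [ 0.0806 -0.0038  0.123 ]
hoodtop [-0.0617  0.1101  0.184 ]
hoodtop [0.07   0.1098 0.184 ]
(0.165, 0.026, 0.008) [248.8 174.2]
(0.165, 0.026, -0.112) [305.3 165.9]
(0.165, 0.018, 0.008) [249.1 177.6]
(0.132, 0.061, 0.104) [206.2 172.8]
(0.132, 0, 0.104) [208.3 198.3]
```

View pics/q_t.png

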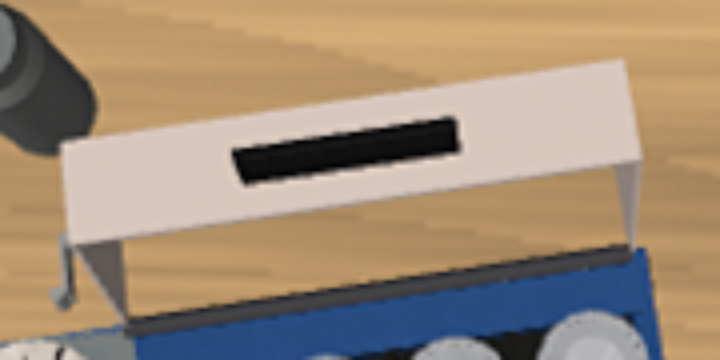

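```bash
cat >> h.py <<'E'
H=.071; Q0=down(TH); YL=-.052
def corner(phi,r,n=.026):  # rel shaker x,z of face point
    return H-r*np.cos(phi)+n*np.sin(phi), .123+r*np.sin(phi)+n*np.cos(phi)
def tcp_for(phi,extra=0.):
    r=.138+.022*max(np.cos(phi),0)
    x,z=corner(phi,r)
    return S(x+.011,YL,z+.019-extra)
E
python3 - <<'E'
from h import *
path=[tcp_for(a) for a in np.linspace(1.55,0.0,9)]
pre=S(H+.0674+.011+.012,YL,.33); pin_=S(H+.0674+.011+.012,YL,.123+.134+.019)
for X in [pre,pin_]+path:
    q=manip.ik(X,Q0);print(inv(X).round(3),None if q is None else q.round(2))
E
```

```text
[ 0.161 -0.052  0.33 ] [ 0.42  0.61 -1.01  1.11  0.51  1.66 -1.85]
[ 0.161 -0.052  0.276] [ 0.45  0.63 -1.    1.21  0.52  1.56 -1.86]
[ 0.105 -0.052  0.281] [ 0.62  0.56 -1.16  1.36  0.51  1.54 -1.9 ]
[ 0.077 -0.052  0.287] [ 0.68  0.49 -1.17  1.43  0.45  1.51 -1.87]
[ 0.048 -0.052  0.287] [ 0.75  0.41 -1.18  1.51  0.38  1.48 -1.84]
[ 0.018 -0.052  0.281] [ 0.83  0.32 -1.19  1.59  0.3   1.44 -1.79]
[-0.01  -0.052  0.268] [ 0.9   0.24 -1.21  1.67  0.23  1.39 -1.74]
[-0.034 -0.052  0.25 ] [-0.63  0.02  0.49  1.8  -0.01  1.32 -1.54]
[-0.055 -0.052  0.226] [-0.27  0.    0.12  1.87 -0.    1.27 -1.56]
[-0.07  -0.052  0.198] [-0.09 -0.   -0.07  1.93 -0.    1.22 -1.56]
[-0.078 -0.052  0.168] [-0.27 -0.    0.12  1.99  0.    1.15 -1.56]
```

```bash
python3 - <<'E'
from h import *
print(manip.get_obs()['joint_pos'].round(2))
manip.grasp(40)
q=np.array([-.09,0.,-.07,1.55,0,1.55,-1.56]);manip.movej(q)
o=manip.get_obs();print(o['eef_pos'],R.from_quat(o['orientation']).as_euler('xyz').round(2),o['gripper_width'])
pre=S(H+.0674+.011+.012,YL,.34); a=S(H+.0674+.011+.012,YL,.123+.134+.019)
for X in [pre,a]+[tcp_for(t) for t in np.linspace(1.55,0,6)]:
    q=manip.ik(X,Q0);print(inv(X).round(3),None if q is None else q.round(2))
E
```

```text
[ 1.24 -0.22 -1.07  1.61 -0.19  1.63  0.34]
[0.52357443 0.05728083 0.38751247] [ 3.14 -0.04  0.17] 0.0022106020078061775
[ 0.161 -0.052  0.34 ] [-0.12  0.44 -0.07  1.12  0.03  1.59 -1.58]
[ 0.161 -0.052  0.276] [-0.11  0.44 -0.07  1.24  0.03  1.46 -1.58]
[ 0.105 -0.052  0.281] [-0.11  0.32 -0.07  1.39  0.02  1.43 -1.58]
[ 0.059 -0.052  0.288] [-0.1   0.22 -0.07  1.5   0.02  1.42 -1.57]
[ 0.012 -0.052  0.279] [-0.09  0.12 -0.07  1.63  0.01  1.39 -1.57]
[-0.03  -0.052  0.254] [-0.09  0.05 -0.07  1.77  0.    1.33 -1.56]
[-0.061 -0.052  0.215] [-0.08  0.   -0.07  1.89  0.    1.25 -1.56]
[-0.078 -0.052  0.168] [-0.08  0.01 -0.08  1.98  0.    1.15 -1.56]
```

```bash
python3 - <<'E'
from h import *
xb=H+.0674+.011+.012
manip.movel(S(xb,YL,.38),Q0,v=.15)
print(manip.movel(S(xb,YL,.276),Q0,v=.1,guard=6))
o=manip.get_obs();print(inv(o['eef_pos']).round(4),o['contact_force'].round(1),o['t'])
shot('scene','r_s');shot('top','r_t');shot('wrist','r_w')
E
```

```text
False
[ 0.1618 -0.052   0.277 ] [-0.3 -0.3 -0.3] 62.1
```

View pics/r_s.png

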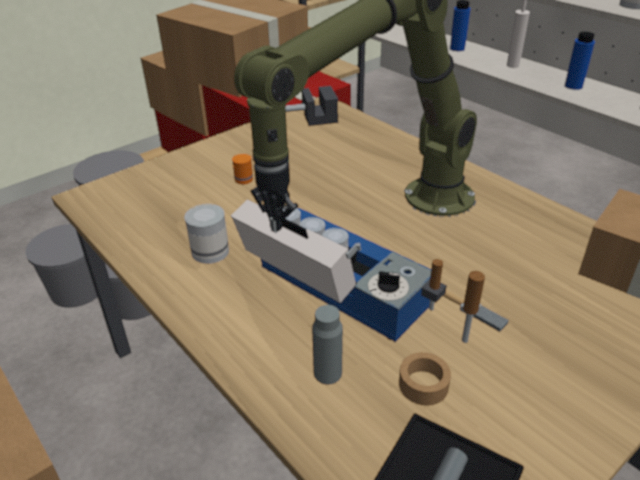

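View pics/r_w.png

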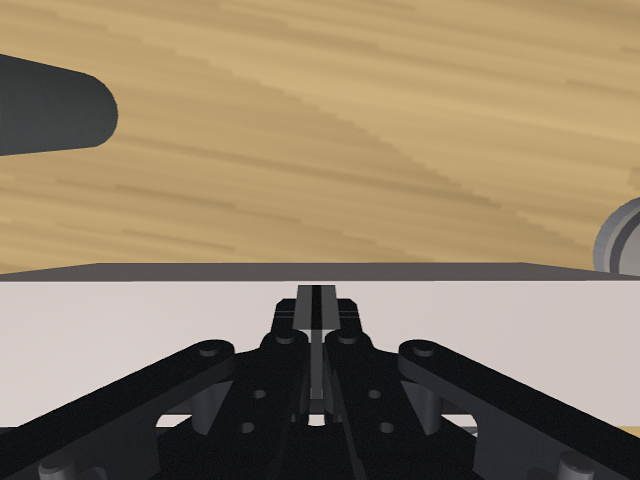

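The fingers are behind the lip. Closing the hood along its arc.

```bash
python3 - <<'E'
from h import *
f0=manip.get_obs()['contact_force']
for i,t in enumerate(np.linspace(1.55,.12,8)):
    g=manip.movel(tcp_for(t),Q0,v=.1,guard=20)
    o=manip.get_obs();print(round(t,2),g,inv(o['eef_pos']).round(3),(o['contact_force']-f0).round(1))
    if g: break
    if i==2: shot('scene','s_s')
    if i==6: shot('scene','s_s2');shot('wrist','s_w2')
print(o['t'])
E
```

```text
1.55 False [ 0.106 -0.052  0.281] [2.1 0.8 1.7]
1.35 False [ 0.076 -0.052  0.287] [2.  1.1 1.5]
1.14 False [ 0.045 -0.052  0.287] [ 1.7 -0.   1.9]
0.94 False [ 0.014 -0.052  0.279] [2.1 0.1 1.3]
0.73 False [-0.015 -0.052  0.265] [ 0.3 -0.   3.1]
0.53 False [-0.04  -0.052  0.244] [-0.1  1.3  2.3]
0.32 False [-0.06  -0.052  0.218] [-0.5  1.1  2.5]
0.12 False [-0.074 -0.052  0.187] [ 0.6 -0.7  1.3]
66.4083
```

View pics/s_s2.png

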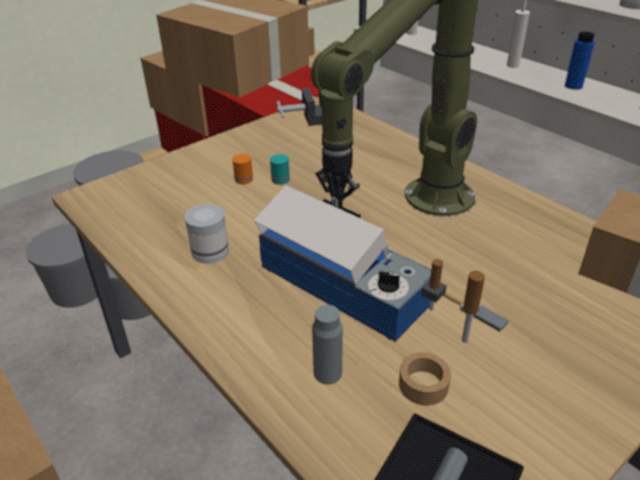

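View pics/s_w2.png

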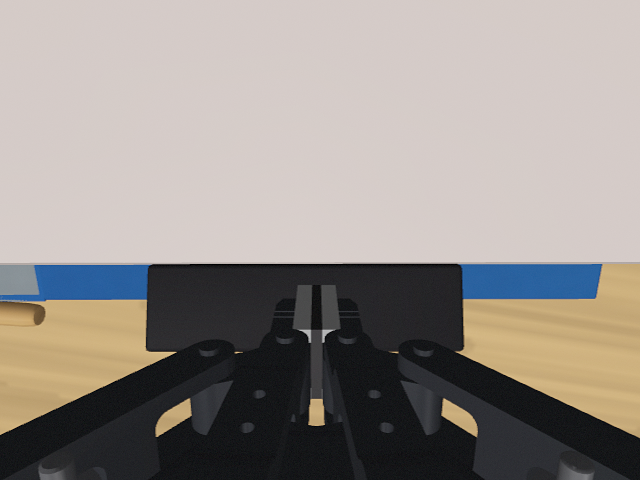

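The hood is nearly shut, with the fingers centred on the lip. Pressing down until the catch snaps.

```bash
python3 - <<'E'
from h import *
o=manip.get_obs();f0=o['contact_force'];c=tcp_for(0.0)
for z in (.182,.177,.173,.170,.168,.166,.164,.162):
    g=manip.movel([c[0],c[1],z],Q0,v=.03,guard=22)
    o=manip.get_obs();print(z,g,o['eef_pos'][2].round(4),(o['contact_force']-f0).round(1))
    if g or (o['contact_force']-f0)[2]>18: break
manip.movel([c[0],c[1],.23],Q0,v=.1)
manip.sleep(.5)
shot('scene','t_s');p=shot('wrist','t_w');print(manip.get_obs()['t'])
print([(d['uv'],d['score']) for d in manip.pinpoint('hood_lip',p)],proj(p,S(-.150+H,YL,.149)))
E
```

```text
0.182 False 0.1836 [5.2 1.7 3.9]
0.177 False 0.1768 [1.7 1.1 0.5]
0.173 False 0.172 [-0.2  0.1 -1.2]
0.17 False 0.1696 [-0.2  0.3 -1.6]
0.168 False 0.1681 [-2.2  0.8  0.4]
0.166 False 0.168 [-6.1 -0.7 13.2]
0.164 False 0.1678 [-11.7  -1.4  24.5]
69.7917
[([305.4, 258.1], 0.95)] [318.27636887 260.88005581]
```

View pics/t_s.png

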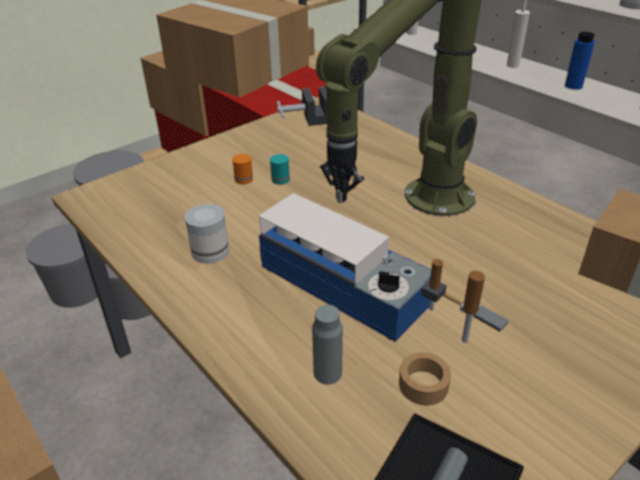

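View pics/t_w.png

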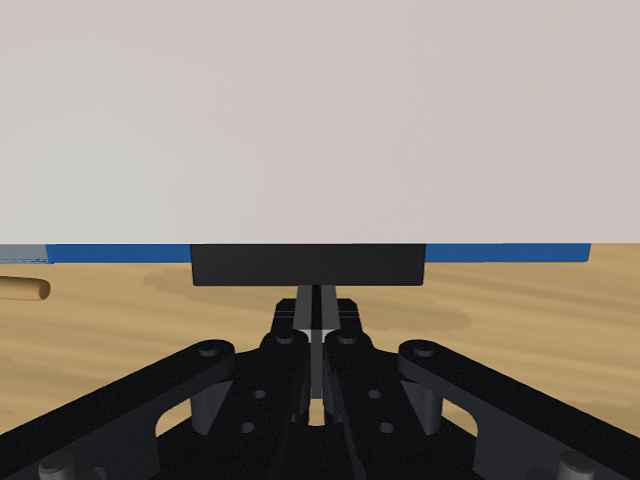

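The hood stays shut after release and its lip sits where it should when closed. The press stopped hard at the deck, after the catch's resistance had already dropped away. Now the dial.

```bash
python3 - <<'E'
from h import *
e=manip.get_obs()['eef_pos']
manip.movel([e[0],e[1],.36],Q0,v=.2)
X=S(.0215,.1745,.30);print(X)
yaw=2.203
print(manip.ik(X,down(yaw)),manip.ik(X,down(yaw-2.56)))
manip.move_ptp(X,down(yaw))
manip.gripper_open()
print(manip.ik(X,down(yaw-2.56)),manip.get_obs()['joint_pos'].round(2))
p=shot('wrist','u_w');np.savez('u_w.npz',**{k:p[k] for k in('K','T')});print(manip.get_obs()['eef_pos'],proj(p,np.r_[manip.get_obs()['eef_pos'][:2],.16]),manip.get_obs()['t'])
E
```

```text
[0.52905656 0.28656167 0.3       ]
[-0.32666528  0.21057634 -0.25255617  1.49486592  0.0526858   1.44281961
  0.05160385] [-0.2748361   0.21523433 -0.31449825  1.49288147  0.06665148  1.4440124
 -2.51876828]
[-0.52068896  0.19948608 -0.0233246   1.50240888  0.0046617   1.43975193
 -2.47195663] [-0.33  0.21 -0.25  1.49  0.05  1.44  0.05]
[0.52907639 0.28656266 0.29998647] [314.57544733 231.16906457] 72.9
```

View pics/u_w.png

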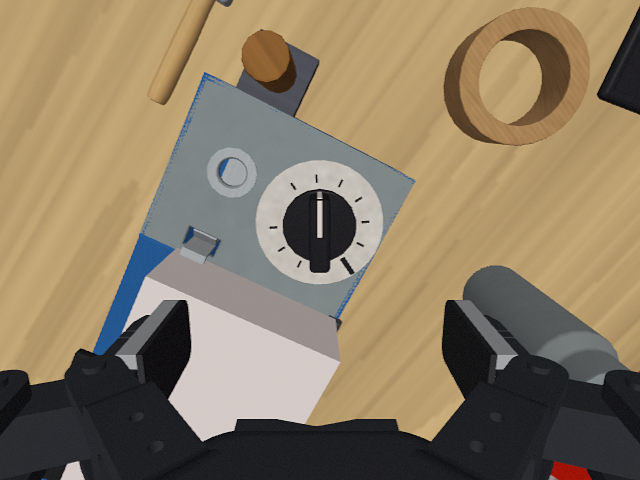

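The hood is still latched and the pin is home. The bar lies along the image vertical at column 319.5 (rows 195–272), pointer up. The long thick mark at (347,265) is 147° clockwise from it, which agrees with the estimate of 63° now and 210° wanted.

```bash
python3 - <<'E'
from h import *
p=dict(np.load('u_w.npz'))
A=onz(p,(319.5,233.3),.16);B=onz(p,(319.8,222),.12);print(A,B)
C=(A+B)/2; x,y=C[:2]
yaw=2.203
manip.movel([x,y,.20],down(yaw),v=.12)
print(manip.movel([x,y,.153],down(yaw),v=.06,guard=6));o=manip.get_obs();print(o['eef_pos'],o['contact_force'])
manip.grasp(40);o=manip.get_obs();print(o['gripper_width'],o['contact_force'])
n=6
for i in range(1,n+1):
    manip.movel([x,y,.153],down(yaw-2.564*i/n),v=.05)
    o=manip.get_obs();print(o['joint_pos'][6].round(2),o['contact_force'].round(1),o['ft_torque'].round(2),o['t'])
q=R.from_quat(o['orientation']).as_matrix()[:,0];print('yaw',np.arctan2(q[1],q[0]),yaw-2.564)
E
```

```text
[0.53247513 0.28729381 0.16      ] [0.53388919 0.28631786 0.12      ]
False
[0.53346766 0.28696909 0.15340363] [ 0.21594642  0.76878253 -0.91885783]
0.1542278217482967 [-4.57173686 -2.32816659  4.26721955]
-0.38 [-1.  -2.4  2.5] [-0.32  0.24 -0.06] 76.0417
-0.79 [ 4.9 -1.3  0.5] [-0.21 -1.01 -0.07] 76.6167
-1.21 [ 7.6 -0.8 -1.7] [-0.27 -1.75 -0.03] 77.1917
-1.62 [ 9.8 -2.9 -1.9] [-0.61 -2.   -0.08] 77.7667
-2.03 [ 9.3 -4.3 -1. ] [-1.1  -1.99 -0.01] 78.3417
-2.45 [ 7.9 -8.   1.2] [-1.51 -1.77  0.02] 78.9167
yaw -0.3633055759540161 -0.3610000000000002
```

```bash
python3 - <<'E'
from h import *
manip.gripper_open()
e=manip.get_obs()['eef_pos']
manip.movel([e[0],e[1],.32],None,v=.12)
p=shot('wrist','v_w');np.savez('v_w.npz',**{k:p[k] for k in('K','T')});
im=cv2.resize(p['image'][120:330,210:430],None,fx=2.8,fy=2.8,interpolation=cv2.INTER_CUBIC);cv2.imwrite('pics/v_c.png',im[:,:,::-1])
E
```

```text
(no output)
```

View pics/v_w.png

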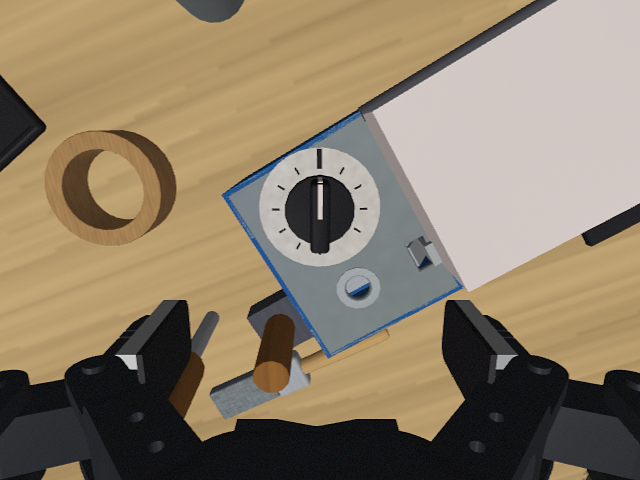

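View pics/v_c.png

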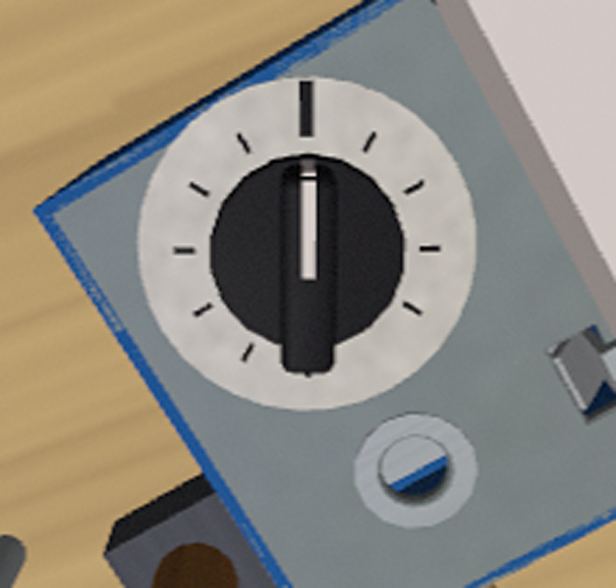

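The pointer lines up with the long thick mark in the wrist view (both at column 319–320). Moving clear for a last check.

```bash
python3 - <<'E'
from h import *
e=manip.get_obs()['eef_pos']
manip.movel([e[0]-.05,e[1],.40],None,v=.2)
manip.movej([.9,0.,-.07,1.55,0,1.5,-1.0])
shot('top','w_t');shot('scene','w_s');print(manip.get_obs()['t'])
E
```

```text
84.4667
```

View pics/w_t.png

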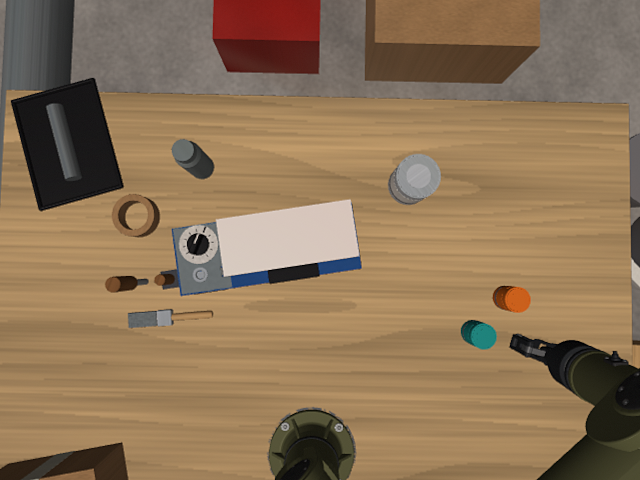

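View pics/w_s.png

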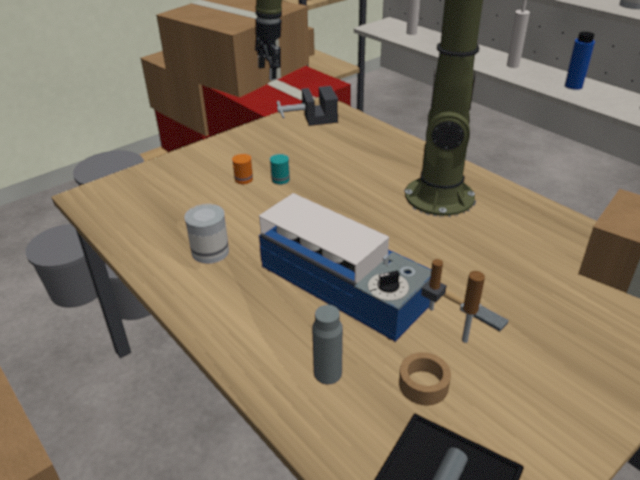

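The last pictures show the hood shut, the pin in its holder, the dial on the mark and everything else where it was. The arm is clear, so I'm handing in.

```bash
python3 -c "
from h import *
manip.sign_off()"
```

```text
the job is handed in; nothing more can be done
```

The job is done and handed in at about 85 s on the robot's clock, within the 210 s limit.

- **Hood release:** I pushed the catch's tail down about 12 mm with the pin. The hood sprang fully open and the pin went back into its holder. About 6 N of side force showed while the pin was in the release hole, and the pin's seat in the gripper had not shifted afterwards.
- **Tins:** Three small paint tins were on the bench, and they now stand upright in places 1 to 3. Place 4 is empty.
- **Hood closing:** I pressed the lip down until the hood met its stop, at about 25 N. It stayed shut after I let go and was still shut in the last pictures. I had no direct reading of the catch angle.
- **Dial:** I turned the dial 147° clockwise. In the close-up afterwards the pointer lay on the long thick mark, to within about 1°.

In the last top and scene pictures, the big tin, spray can, brush, tape roll and look-alikes are where they were at the start.

Two measurements gave trouble along the way:

- **Networks and tins:** the networks returned nothing for the small tins, so I read their positions from the pictures myself.
- **Camera disagreement:** the top and wrist cameras disagreed by 3 to 5 mm in places. I went by the wrist camera for the pin, tins and dial.

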